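# Wind a tube home against its weld stop

## Task

Two identical handwheel fixtures are bolted to the welding table, and one of them has a steel tube lying in its V-blocks. Wind that fixture's handwheel clockwise by its crank knob until its pusher has driven the tube home against the end stop, then let go. Do not push the tube by hand, and leave the empty fixture's handwheel as it is.

Things in the scene. Friction and masses are not known exactly. Their poses are not given: they have to be found in the camera images.
- handwheel: Loaded fixture's handwheel: level, aluminium, three spokes, 128 mm over the rim, over the fixture's grey gear housing, the stop lying to its left as the robot sees it. Origin on its vertical axis, 125 mm above the table, level with the knob's middle; rim top 31 mm lower; x points to the knob, z up. Clockwise from above drives the pusher to the stop, 100 mm a turn (16 mm/rad); 0.6 to 0.8 turns needed; stays where left.
- knob_mid (a point): Centre of the black upright crank knob on that handwheel's rim, 58 mm from the wheel's axis: 24 mm in diameter, 56 mm tall, 125 mm above the table at its middle. It spins freely on its own pin, so a hand that holds it need not turn while winding (about 3 N at the knob).
- tube: Loose steel tube, 42 mm in diameter, 140 mm long, 0.4 kg, lying level in the two V-blocks between pusher and end stop. Origin: its centre; x along its axis, towards the stop. It starts 30 to 55 mm short of the stop and 5 to 50 mm clear of the pusher's round pad, so the first part of the winding does not move it.
- stop_face (a point): Centre of the face of the end stop, an upright dark steel plate 75 mm wide, 97 mm high, at the fixture's left end as the robot sees it, 275 mm from the wheel's axis. Level with the tube's axis, 55 mm above the table; x points from pusher to stop along the tube, z up. With the tube home its centre is 70 mm before this point (x = -70 mm).
- spare_wheel: Handwheel of the other, empty fixture, whose V-blocks are bare; same shape, sizes, origin and axes as the first handwheel. Leave it alone.
Mind the look-alikes: they are no part of the job. What is shaped like the tube but turquoise is not meant.

How it is judged:
By the outcome, as a careful person would: the job done as asked, in the order asked, and still so for the second after the job is handed in, with the robot touching nothing.
It also fails if it takes over 42 s, if anything falls off the work surface, if the arm or the gripper's body presses on something with over 40 N, if the wrist force passes 120 N, or if a joint passes its speed limit or range.

## Robot

A 6-joint arm with a two-finger parallel gripper is mounted at the origin on the work surface. World frame = base frame: x ahead of the robot, y to its left, z up, the work surface at z = 0. Lengths are in mm, angles in rad, forces in N, time in s.
With the tool pointing down it reaches from about 275 to 725 mm from the base axis. Payload 15.9 kg.
Tool frame: the origin (TCP) lies at the very end of the fingers, on their centre line; the grasp point (between the pads) lies r.grasp_offset behind it (r.grasp_offset is the distance from the TCP to the grasp point, in mm); z points along the fingers, y is the direction in which the jaws open and shut (so a half turn about z gives the same grasp; the last joint's range is limited). The gripper opens to 85 mm and grips with 20 to 120 N. Pads are 22 mm wide; open, the fingers measure 114 mm over their backs; the gripper's body (76 mm by 85 mm) begins 54 mm behind the grasp point. The pads swing forward as they close: fully open they stand 13 mm farther back than shut.
Start: joints at [1.255, 0.213, -0.034, 1.323, 0, 1.571], TCP at [155.282, 475.261, 203.306] pointing down, gripper open.
Joint ranges: [-2.98, 2.98], [-0.74, 1.72], [-1.14, 1.35], [-2.1, 2.04], [-1.57, 1.44], [-3.14, 3.14]. Speed limits (rad/s): [1.89, 1.89, 2.39, 2.57, 3.14, 3.14].

## Interface

Orientations are given as a 3x3 rotation matrix whose columns are the frame's x, y, z axes.
In Python, from bench import r, optics gives the robot as it stands.
- The arm moves only by the shell command python3 -m jog 'ROWS' [FORCE]. ROWS is a JSON object of lists of equal length, an entry for each row: "translation": the shift along the tool's x, y, z scaled (see below), a list of three; "delta_rot": the turn, a rotation vector about the tool's x, y, z scaled (see below), a list of three; "gripper": the opening, from -1 (shut) to 1 (fully open). In form: {"translation": [[tx, ty, tz], ...], "delta_rot": [[rx, ry, rz], ...], "gripper": [gripper, ...]}. A call has 1 to 10 rows; each row shifts and turns the commanded pose from where the row before left it, along the tool's axes as they then stand; what a row does not reach is not made up. The controller multiplies each number of a shift by 0.5 m and each number of a turn by 1.5 rad. A row lasts 1/8 s, in which the tool goes at most 62.5 mm and 10.7 degrees, less where a joint would pass 70% of its speed; a pose out of reach is approached as far as the arm can. A call with a number of a shift or a turn outside -1 to 1 is refused whole. A call with a gripper value outside its range is refused whole. The fingers move at their own pace and stop on an object; FORCE is the grip in N (left out, the last holds). Time passes only in rows, so rows that do not move let the fingers close. It gives the time, the measured TCP pose, the force and the opening at its end, in the units of the state.
- r.sense(): the state, without advancing time (a new reading comes with each control period).
- optics.capture(name): name is "side" or "top" or "wrist"; returns a dict with "image" (420x560x3 uint8, red, green, blue), "fx", "fy", "cx", "cy" (pixels), "pose" (4x4, takes a point from camera to world coordinates); the wrist camera has in their place "T_tool_cam" (4x4, takes a point from camera to tool coordinates, whose origin is the TCP and whose axes are the flange's). Camera axes: x right, y down, z forward; pixel columns grow to the right and rows downward; lengths in mm; the calibration is good to about 2 mm. A picture is of the moment at which its call begins: read the wrist's pose just before it. There is no depth.
- r.hand_in(): hands the job in, once; it reports no verdict.
Trained networks look in a picture, given as the dict that the camera call returned (one of the last four; its "shot" number tells which), for a name from the list of things; names that differ only in an ending like _2 or _b are one class to them, and where a whole thing is asked for, a point or a joint stands for the part that bears it (a point fixed in the world has none). Each returns a list of dicts, best first, with "score" (0 to 1); they miss things now and then, are a little off and sometimes report something else, mostly with a low value. They report only what shows in the picture. A call takes as long as a camera call. They do not tell look-alikes from the thing itself.
- optics.silhouettes(name, picture): "pixels" (420x560 bool, what is visible of it) and "extent" ([centre column, centre row, width, height] in pixels, round what is visible of it).
The state is a dict: "clock": time; "joints": joint angles; "qd": joint speeds; "joint_torque": joint torques, N m; "tool_pos": TCP position; "eef_rot": TCP orientation; "force": force on the tool from outside, world axes, zero at the start; "moment": the same for the moment, N m; "width": finger opening in mm.
Only numpy, scipy, OpenCV 4.12 (cv2) and the standard library are available. Lean on these libraries where they do the work, as an engineer would, in place of code of your own. Each camera call takes 0.05 s, during which the arm holds its last target. There are 200 camera calls.

## Working session

There is one attempt and no reset: what is moved stays moved. The work goes in short steps, Python scripts to look and compute and a shell command to move; the robot and the scene stay as the last step left them, time stands still between calls to the robot, and variables do not carry over. Pictures are saved under pics/ and viewed, about 8 in all and at most 12, crops included, and the job is handed in when it is done.

```bash
mkdir -p pics; ls; python3 - <<'E'
from bench import r, optics
import cv2,numpy as np
s=r.sense();print(s, r.grasp_offset)
ims=[]
for n in("top","side"):
    p=optics.capture(n);cv2.imwrite(f"pics/{n}0.png",p["image"][...,::-1])
    print(n,p["fx"],p["fy"],p["cx"],p["cy"],np.round(p["pose"],3).tolist())
    for k in("handwheel","knob_mid","tube","stop_face","spare_wheel"):
        try:print(k,[(round(d["score"],2),np.round(d["extent"]).tolist()) for d in optics.silhouettes(k,p)])
        except Exception as e:print(k,e)
E
```

```text
pics
{'clock': 0.0, 'joints': array([ 1.25504651e+00,  2.13354549e-01, -3.51062773e-02,  1.32351050e+00,
       -1.66979046e-05,  1.57078704e+00]), 'qd': array([ 0.00029459, -0.00030652,  0.001169  ,  0.00050537, -0.00133123,
        0.00024368]), 'joint_torque': array([-2.09010221e-03, -6.86146402e+01,  4.87121880e+01,  1.72304077e-02,
       -1.33607277e-04,  9.91383615e-07]), 'tool_pos': array([155.14521045, 474.8978058 , 202.79827318]), 'eef_rot': array([[-9.50566698e-01,  3.10520260e-01, -3.49000014e-04],
       [ 3.10520455e-01,  9.50566035e-01, -1.12209921e-03],
       [-1.66869799e-05, -1.17500179e-03, -9.99999310e-01]]), 'force': array([-0.42942263,  0.23811833, -0.45810346]), 'moment': array([ 0.0363371 , -0.03199489, -0.01549996]), 'width': 85.18368742175247} 18.700000000000003
top 516.0298137068709 516.0298137068709 273.56052821595625 210.30440250695594 [[-0.001, -0.996, 0.091, 256.173], [-1.0, -0.0, -0.011, 41.841], [0.011, -0.091, -0.996, 1456.994], [0.0, 0.0, 0.0, 1.0]]
handwheel [(0.9, [415.0, 152.0, 41.0, 49.0])]
knob_mid [(0.4, [398.0, 146.0, 10.0, 9.0])]
tube [(0.82, [287.0, 213.0, 22.0, 56.0]), (0.57, [353.0, 152.0, 52.0, 21.0]), (0.55, [420.0, 283.0, 35.0, 52.0]), (0.51, [224.0, 167.0, 47.0, 49.0])]
stop_face [(0.7, [369.0, 154.0, 143.0, 53.0]), (0.27, [417.0, 152.0, 45.0, 46.0])]
spare_wheel [(0.71, [222.0, 167.0, 48.0, 45.0])]
side 461.8257243760461 461.8257243760461 283.26754668864214 204.62706378399832 [[0.924, -0.273, 0.268, 27.318], [-0.383, -0.649, 0.657, -819.888], [-0.005, -0.71, -0.704, 1033.389], [0.0, 0.0, 0.0, 1.0]]
handwheel [(0.72, [417.0, 296.0, 54.0, 64.0])]
knob_mid [(0.64, [405.0, 274.0, 11.0, 20.0])]
tube [(0.79, [279.0, 374.0, 65.0, 19.0]), (0.72, [376.0, 259.0, 41.0, 47.0]), (0.6, [294.0, 237.0, 50.0, 26.0])]
stop_face [(0.94, [388.0, 283.0, 118.0, 140.0])]
spare_wheel []
```

```bash
python3 - <<'E'
import cv2,numpy as np
a=cv2.imread("pics/top0.png")[100:330,170:470];b=cv2.imread("pics/side0.png")[160:400,240:480]
cv2.imwrite("pics/a.png",cv2.resize(a,(780,598),interpolation=cv2.INTER_CUBIC))
cv2.imwrite("pics/b.png",cv2.resize(b,(600,600),interpolation=cv2.INTER_CUBIC))
E
```

```text
(no output)
```

View pics/a.png

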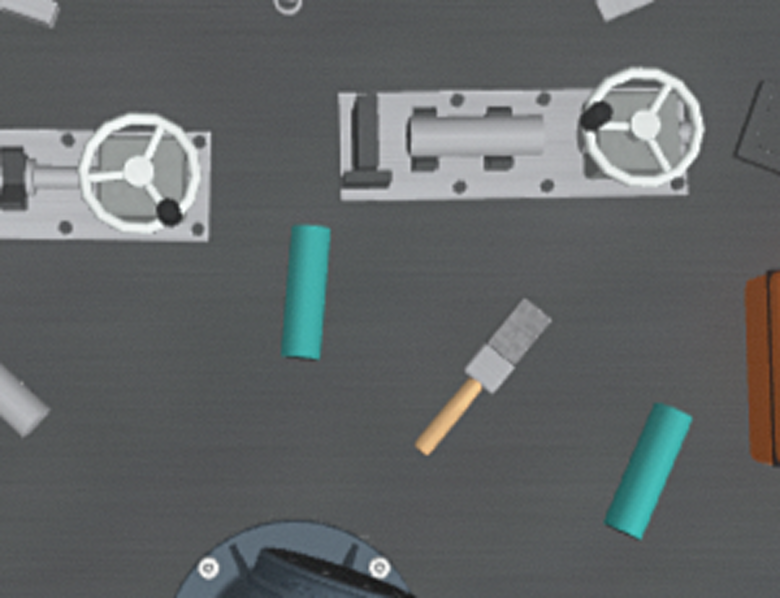

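View pics/b.png

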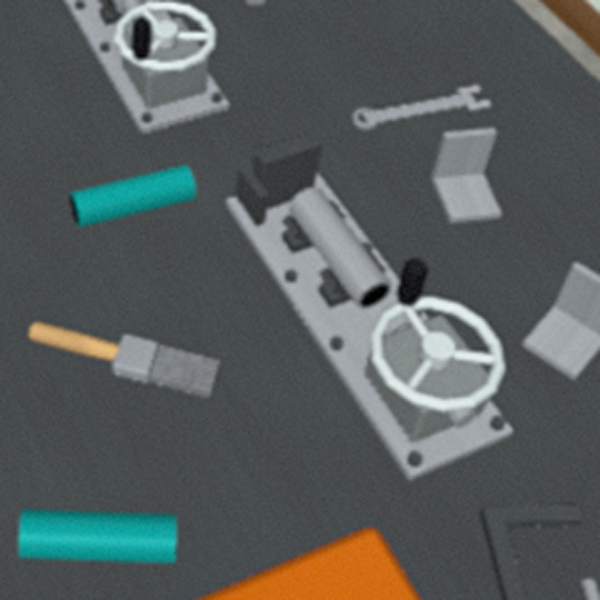

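The top view shows the loaded fixture on the right: hub at full-image pixel (418.5, 148.5), knob at (399.6, 144.6), grey tube about (353, 152), stop about (311, 151). The spare fixture is on the left. In the side view the knob is at (405, 272) and the hub at about (415, 298).

```bash
cat > h.py <<'E'
import numpy as np
def ray(p,u,v):
    T=np.array(p["pose"]);d=T[:3,:3]@np.array([(u-p["cx"])/p["fx"],(v-p["cy"])/p["fy"],1]);return T[:3,3],d
def atz(p,u,v,z):
    o,d=ray(p,u,v);return o+d*(z-o[2])/d[2]
def tri(p,uv,q,uw):
    o,d=ray(p,*uv);e,f=ray(q,*uw);s=np.linalg.lstsq(np.c_[d,-f],e-o,rcond=None)[0]
    a,b=o+d*s[0],e+f*s[1];return (a+b)/2,np.linalg.norm(a-b)
E
python3 - <<'E'
from bench import r, optics
from h import *
t=optics.capture("top");s=optics.capture("side")
def c(n,p,i=0):
    d=optics.silhouettes(n,p)[i];return d["extent"],[m.mean() for m in np.nonzero(d["pixels"])[::-1]]
np.set_printoptions(precision=1,suppress=True)
for n in("knob_mid","handwheel"):
    (e,m),(f,k)=c(n,t),c(n,s);print(n,np.array(m),np.array(k))
    z=125 if n=="knob_mid" else 94
    print(tri(t,m,s,k),atz(t,*m,z),atz(s,*k,z))
print("hand hub",atz(t,418.5,148.5,100),atz(s,415.4,299,100),"knob",atz(t,399.6,144.6,125),atz(s,405.2,272.4,125))
X=lambda x,y:(170+x/2.6,100+y/2.6)
print("rim",atz(t,*X(643,127),90))
print("tube ends",atz(t,*X(410,135),60),atz(t,*X(544,136),60),"stop right top edge",atz(t,*X(378,132),97), "plate corners",[atz(t,*X(*q),5) for q in((339,94),(342,200),(688,195))])
E
python3 -m jog '{"translation":[[0,0,0],[0,0,0],[0,0,0]],"delta_rot":[[0,0,0.1],[0,0,0.1],[0,0,0]],"gripper":[1,1,1]}'
python3 -c "
from bench import r;print(r.sense()['joints'],r.sense()['eef_rot'])"
```

```text
knob_mid [398.3 144.5] [404.5 272. ]
(array([ 553. , -301.6,  126.3]), np.float64(4.237288944930474)) [ 551.3 -301.   125. ] [ 556.  -301.3  125. ]
handwheel [416.2 148.1] [413.  296.9]
(array([ 548.3, -356.2,   98.2]), np.float64(2.1024555954032293)) [ 548.2 -357.    94. ] [ 551.8 -354.4   94. ]
hand hub [ 546.  -361.4  100. ] [ 550.3 -364.6  100. ] knob [ 551.  -304.4  125. ] [ 556.8 -303.   125. ]
rim [ 547.2 -361.1   90. ]
tube ends [ 544.6 -122.5   60. ] [ 543.7 -264.6   60. ] stop right top edge [540.1 -85.2  97. ] plate corners [array([601.7, -51.2,   5. ]), array([483.7, -53.8,   5. ]), array([ 489.6, -433.7,    5. ])]
clock: 1.27
tool_pos: [155.3, 475.2, 203.3]
eef_rot: [[-0.817, 0.577, 0.0], [0.577, 0.817, -0.0], [-0.0, -0.0, -1.0]]
force: [-0.2, -0.6, 0.0]
width: 85.4
[ 1.25496781e+00  2.12907520e-01 -3.43939817e-02  1.32351420e+00
 -3.17948382e-05  1.86997595e+00] [[-8.16768750e-01  5.76965171e-01  2.42040713e-05]
 [ 5.76965170e-01  8.16768750e-01 -2.82929788e-05]
 [-3.60931924e-05 -9.14391484e-06 -9.99999999e-01]]
```

```bash
python3 -m jog '{"translation":[[0,0,0],[0,0,0],[0,0,0],[0,0,0],[0,0,0]],"delta_rot":[[0,0,-0.1],[0,0,-0.1],[0,0,-0.1],[0,0,-0.1],[0,0,-0.01]],"gripper":[1,1,1,1,1]}'
python3 -m jog '{"translation":[[-0.04,-0.078,0],[-0.04,-0.078,0],[-0.04,-0.078,0],[-0.04,-0.078,0],[-0.04,-0.078,0],[-0.04,-0.078,0],[-0.04,-0.078,0],[-0.04,-0.078,0],[-0.04,-0.078,0],[-0.04,-0.078,0]],"delta_rot":[[0,0,0],[0,0,0],[0,0,0],[0,0,0],[0,0,0],[0,0,0],[0,0,0],[0,0,0],[0,0,0],[0,0,0]],"gripper":[1,1,1,1,1,1,1,1,1,1]}'
python3 -m jog '{"translation":[[-0.04,-0.078,0],[-0.04,-0.078,0],[-0.04,-0.078,0],[-0.04,-0.078,0],[-0.04,-0.078,0],[-0.04,-0.078,0],[-0.04,-0.078,0],[-0.04,-0.078,0],[-0.04,-0.078,0],[0,0,0]],"delta_rot":[[0,0,0],[0,0,0],[0,0,0],[0,0,0],[0,0,0],[0,0,0],[0,0,0],[0,0,0],[0,0,0],[0,0,0]],"gripper":[1,1,1,1,1,1,1,1,1,1]}'
```

```text
clock: 1.9
tool_pos: [155.3, 475.3, 203.3]
eef_rot: [[-1.0, -0.002, -0.0], [-0.002, 1.0, -0.0], [0.0, -0.0, -1.0]]
force: [-0.3, -0.2, 0.2]
width: 85.1
clock: 3.15
tool_pos: [355.5, 83.7, 203.5]
eef_rot: [[-1.0, 0.002, 0.001], [0.002, 1.0, 0.0], [-0.001, 0.0, -1.0]]
force: [1.4, 0.8, 0.2]
width: 85.4
clock: 4.4
tool_pos: [535.1, -268.2, 202.1]
eef_rot: [[-1.0, 0.004, -0.001], [0.004, 1.0, 0.0], [0.001, 0.0, -1.0]]
force: [-0.2, 1.5, 0.4]
width: 85.5
```

```bash
python3 - <<'E'
from bench import r, optics
from h import *
import cv2
np.set_printoptions(precision=1,suppress=True)
s=r.sense();w=optics.capture("wrist")
M=np.eye(4);M[:3,:3]=s["eef_rot"];M[:3,3]=s["tool_pos"];w["pose"]=M@w["T_tool_cam"]
print(s["tool_pos"],w["pose"][:3,3])
im=w["image"][...,::-1].copy()
for n,z in(("knob_mid",125),("handwheel",94)):
    for d in optics.silhouettes(n,w):
        m=[a.mean() for a in np.nonzero(d["pixels"])[::-1]];e=d["extent"]
        print(n,d["score"],np.array(m),e,atz(w,*m,z),atz(w,e[0],e[1],z))
        cv2.circle(im,(int(m[0]),int(m[1])),4,(0,0,255),1)
cv2.imwrite("pics/w1.png",im)
E
```

```text
[ 535.1 -268.2  202.1] [ 454.9 -268.5  373.3]
knob_mid 0.9 [234.6 233.5] [233.4, 235.1, 33.6, 50.5] [ 554.6 -304.3  125. ] [ 556.  -305.3  125. ]
handwheel 0.77 [178.4 211.5] [178.3, 211.4, 148.8, 135.1] [ 545.9 -357.5   94. ] [ 545.8 -357.5   94. ]
```

View pics/w1.png

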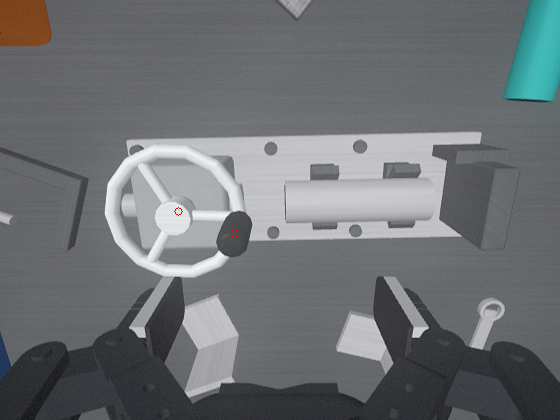

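The knob sits at pixel (235, 233) and the wheel at about (175, 211). This agrees with the top and side views: knob about (553.5, -303.5), axis about (547, -360.5).

```bash
python3 -m jog '{"translation":[[-0.037,-0.071,0],[0,0,0.06],[0,0,0.06],[0,0,0.058],[0,0,0],[0,0,0],[0,0,0],[0,0,0],[0,0,0],[0,0,0]],"delta_rot":[[0,0,0],[0,0,0],[0,0,0],[0,0,0],[0,0,0],[0,0,0],[0,0,0],[0,0,0],[0,0,0],[0,0,0]],"gripper":[1,1,1,1,1,0,-1,-1,-1,-1]}' 60
python3 - <<'E'
from bench import r, optics
import cv2,numpy as np
s=r.sense();w=optics.capture("wrist");print(s["joints"],s["force"],s["width"])
a=optics.capture("side")
cv2.imwrite("pics/w2.png",np.hstack([w["image"][100:420,80:400],cv2.resize(a["image"][200:360,320:480],(320,320))])[...,::-1])
E
```

```text
clock: 5.8
tool_pos: [553.6, -302.8, 115.4]
eef_rot: [[-1.0, 0.001, 0.001], [0.001, 1.0, -0.002], [-0.001, -0.002, -1.0]]
force: [-1.8, -5.9, 6.8]
width: 19.5
[-0.49969942  0.51000267  0.16907709  1.22742417 -0.0014514  -0.49829382] [-1.79702228 -5.91444721  6.7623689 ] 19.49035063752206
```

View pics/w2.png

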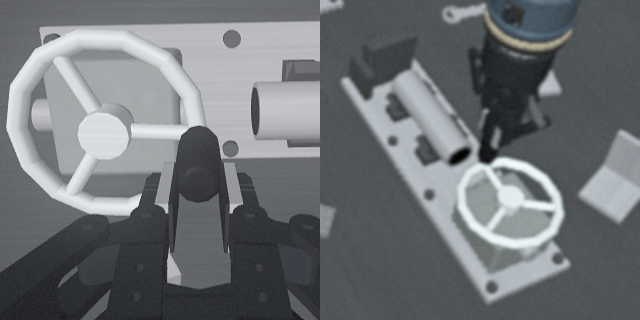

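```bash
python3 - <<'E'
import cv2
a=cv2.imread("pics/w2.png")[100:270,110:300]
a=cv2.convertScaleAbs(a,alpha=2,beta=10)
cv2.imwrite("pics/w2c.png",cv2.resize(a,(670,600),interpolation=cv2.INTER_CUBIC))
from bench import r,optics
from h import *
s=r.sense();w=optics.capture("wrist")
M=np.eye(4);M[:3,:3]=s["eef_rot"];M[:3,3]=s["tool_pos"]
T=M@w["T_tool_cam"];Ti=np.linalg.inv(T)
for q in[(553.5,-303.5,153),(553.5,-303.5,97),(541.5,-303.5,153),(542.6,-315,115),(542.6,-315,150),(542.6,-291,115),(542.6,-291,150),(564,-291,150)]:
    c=Ti@np.r_[q,1];u=w["fx"]*c[0]/c[2]+w["cx"]-80;v=w["fy"]*c[1]/c[2]+w["cy"]-100
    print(q,(u,v),((u-110)*3.53,(v-100)*3.53))
E
```

```text
(553.5, -303.5, 153) (np.float64(198.22168598693526), np.float64(187.16362136079118)) (np.float64(311.42255153388146), np.float64(307.68758340359284))
(553.5, -303.5, 97) (np.float64(198.52002413803), np.float64(139.15227881286998)) (np.float64(312.47568520724593), np.float64(138.20754420943103))
(541.5, -303.5, 153) (np.float64(198.15411405584956), np.float64(163.56951033399076)) (np.float64(311.1840226171489), np.float64(224.40037147898738))
(542.6, -315, 115) (np.float64(177.70672081683927), np.float64(133.7772888467232)) (np.float64(239.0047244834426), np.float64(119.23382962893287))
(542.6, -315, 150) (np.float64(172.95947185719896), np.float64(162.7217099418674)) (np.float64(222.24693565591232), np.float64(221.4076360947919))
(542.6, -291, 115) (np.float64(220.89645292547715), np.float64(133.72809115581788)) (np.float64(391.46447882693434), np.float64(119.0601617800371))
(542.6, -291, 150) (np.float64(225.61419280709993), np.float64(162.6762797608347)) (np.float64(408.1181006090627), np.float64(221.24726755574645))
(564, -291, 150) (np.float64(224.5503752886666), np.float64(203.15788364380973)) (np.float64(404.36282476899305), np.float64(364.1473292626483))
```

View pics/w2c.png

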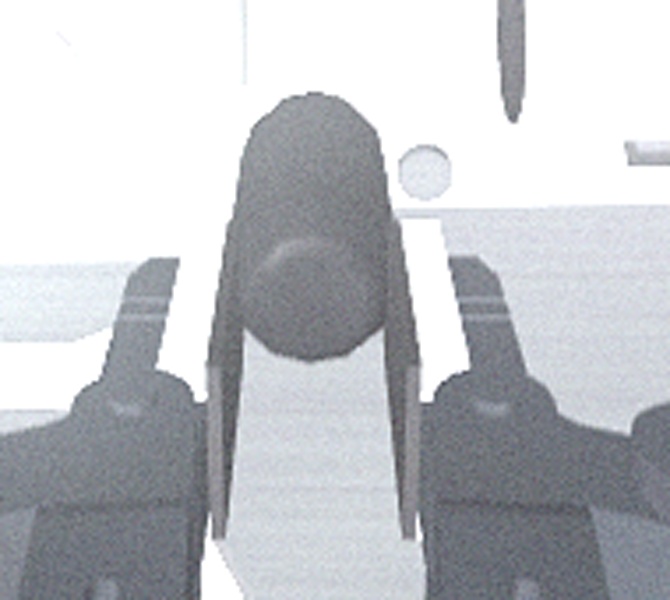

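The grip is centred: the pads straddle the knob and its top lies where predicted. Now I'll compute the arc steps.

```bash
python3 - <<'E'
import numpy as np
f=np.radians(np.arange(6,307,10));x=58*np.sin(f);y=58*np.cos(f)
for i in range(30):print(6+10*i+10,f"[{-(x[i+1]-x[i])/500:.4f},{(y[i+1]-y[i])/500:.4f},0]",round(547+x[i+1],1),round(-360.5+y[i+1],1))
E
```

```text
16 [-0.0198,-0.0039,0] 563.0 -304.7
26 [-0.0189,-0.0072,0] 572.4 -308.4
36 [-0.0173,-0.0104,0] 581.1 -313.6
46 [-0.0153,-0.0133,0] 588.7 -320.2
56 [-0.0127,-0.0157,0] 595.1 -328.1
66 [-0.0098,-0.0177,0] 600.0 -336.9
76 [-0.0066,-0.0191,0] 603.3 -346.5
86 [-0.0032,-0.0200,0] 604.9 -356.5
96 [0.0004,-0.0202,0] 604.7 -366.6
106 [0.0039,-0.0198,0] 602.8 -376.5
116 [0.0072,-0.0189,0] 599.1 -385.9
126 [0.0104,-0.0173,0] 593.9 -394.6
136 [0.0133,-0.0153,0] 587.3 -402.2
146 [0.0157,-0.0127,0] 579.4 -408.6
156 [0.0177,-0.0098,0] 570.6 -413.5
166 [0.0191,-0.0066,0] 561.0 -416.8
176 [0.0200,-0.0032,0] 551.0 -418.4
186 [0.0202,0.0004,0] 540.9 -418.2
196 [0.0198,0.0039,0] 531.0 -416.3
206 [0.0189,0.0072,0] 521.6 -412.6
216 [0.0173,0.0104,0] 512.9 -407.4
226 [0.0153,0.0133,0] 505.3 -400.8
236 [0.0127,0.0157,0] 498.9 -392.9
246 [0.0098,0.0177,0] 494.0 -384.1
256 [0.0066,0.0191,0] 490.7 -374.5
266 [0.0032,0.0200,0] 489.1 -364.5
276 [-0.0004,0.0202,0] 489.3 -354.4
286 [-0.0039,0.0198,0] 491.2 -344.5
296 [-0.0072,0.0189,0] 494.9 -335.1
306 [-0.0104,0.0173,0] 500.1 -326.4
```

```bash
python3 -m jog '{"translation":[[-0.0198,-0.0039,0],[-0.0189,-0.0072,0],[-0.0173,-0.0104,0],[-0.0153,-0.0133,0]],"delta_rot":[[0,0,0],[0,0,0],[0,0,0],[0,0,0]],"gripper":[-1,-1,-1,-1]}'
```

```text
clock: 6.45
tool_pos: [590.2, -318.0, 115.4]
eef_rot: [[-1.0, -0.0, 0.003], [-0.0, 1.0, 0.002], [-0.003, 0.002, -1.0]]
force: [4.0, 8.3, 8.3]
width: 19.2
```

```bash
python3 -m jog '{"translation":[[-0.0127,-0.0157,0],[-0.0098,-0.0177,0],[-0.0066,-0.0191,0],[-0.0032,-0.02,0],[0.0004,-0.0202,0]],"delta_rot":[[0,0,0],[0,0,0],[0,0,0],[0,0,0],[0,0,0]],"gripper":[-1,-1,-1,-1,-1]}'
```

```text
clock: 7.08
tool_pos: [608.8, -365.0, 115.6]
eef_rot: [[-1.0, -0.001, 0.007], [-0.001, 1.0, 0.0], [-0.007, 0.0, -1.0]]
force: [23.6, 1.0, -2.5]
width: 19.2
```

```bash
python3 - <<'E'
from bench import r
s=r.sense();print(s["tool_pos"],s["force"],s["moment"],s["joints"])
E
```

```text
[ 608.78966088 -365.01906446  115.59054976] [23.62735628  1.02119561 -2.54415114] [ 0.30695429 -4.84177934  0.01027493] [-0.54201488  0.68819154  0.47085033  1.34708112  0.00393158 -0.54302732]
```

Three points fit R=58 mm with centre (550.9, -360.8), so my commanded arc was about 4 mm too small in x. I'll add that correction as I continue.

```bash
python3 -m jog '{"translation":[[-0.0001,-0.0198,0],[0.0032,-0.0189,0],[0.0104,-0.0173,0],[0.0133,-0.0153,0],[0.0157,-0.0127,0],[0.0177,-0.0098,0],[0.0191,-0.0066,0]],"delta_rot":[[0,0,0],[0,0,0],[0,0,0],[0,0,0],[0,0,0],[0,0,0],[0,0,0]],"gripper":[-1,-1,-1,-1,-1,-1,-1]}'
```

```text
clock: 7.95
tool_pos: [566.0, -416.9, 115.5]
eef_rot: [[-1.0, 0.001, 0.003], [0.001, 1.0, -0.003], [-0.003, -0.003, -1.0]]
force: [5.1, -4.3, 3.9]
width: 19.3
```

```bash
python3 -m jog '{"translation":[[0.02,-0.0032,0],[0.0202,0.0004,0],[0.0198,0.0039,0],[0.0189,0.0072,0]],"delta_rot":[[0,0,0],[0,0,0],[0,0,0],[0,0,0]],"gripper":[-1,-1,-1,-1]}'
python3 - <<'E'
from bench import r, optics
import cv2,numpy as np
a=optics.capture("side")["image"][190:350,310:470];b=optics.capture("top")["image"][110:190,290:450]
cv2.imwrite("pics/c1.png",np.vstack([cv2.resize(a,(400,400)),cv2.resize(b,(400,200))])[...,::-1])
E
```

```text
clock: 8.45
tool_pos: [525.9, -412.9, 115.5]
eef_rot: [[-1.0, 0.002, 0.002], [0.002, 1.0, -0.003], [-0.002, -0.003, -1.0]]
force: [1.6, -5.5, 4.8]
width: 19.7
```

View pics/c1.png

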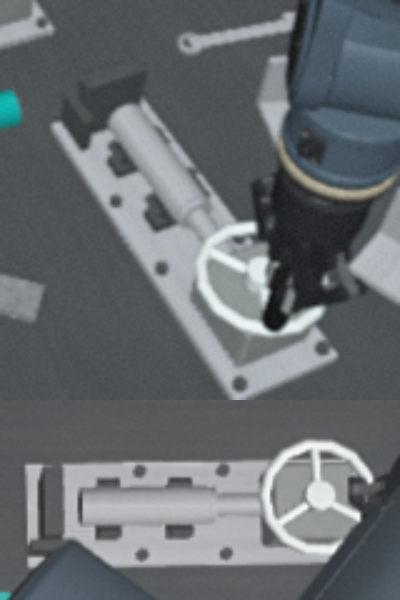

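Side and top views show the pusher rod against the tube, with about 20 mm left to the stop. That's roughly 70–80° more.

```bash
python3 -m jog '{"translation":[[0.0173,0.0104,0],[0.0153,0.0133,0],[0.0127,0.0157,0],[0.0098,0.0177,0],[0.0066,0.0191,0]],"delta_rot":[[0,0,0],[0,0,0],[0,0,0],[0,0,0],[0,0,0]],"gripper":[-1,-1,-1,-1,-1]}'
python3 - <<'E'
from bench import r, optics
from h import *
s=r.sense();print(s["force"])
t=optics.capture("top")
for d in optics.silhouettes("tube",t):print(d["score"],d["extent"])
E
```

```text
clock: 9.18
tool_pos: [494.9, -374.2, 115.4]
eef_rot: [[-1.0, 0.002, 0.001], [0.002, 1.0, -0.002], [-0.001, -0.002, -1.0]]
force: [0.7, -4.8, 9.3]
width: 19.4
[ 0.66669331 -4.81686504  9.28432735]
0.52 [286.8, 193.0, 12.7, 12.8]
```

```bash
python3 -m jog '{"translation":[[0.0018,0.01,0],[0.0014,0.01,0],[0.0002,0.01,0],[0,0,0]],"delta_rot":[[0,0,0],[0,0,0],[0,0,0],[0,0,0]],"gripper":[-1,-1,-1,-1]}'
python3 - <<'E'
from bench import r, optics
import cv2,numpy as np
a=optics.capture("side")["image"][190:290,310:410];w=optics.capture("wrist")["image"][:300,160:560]
cv2.imwrite("pics/c2.png",np.hstack([cv2.resize(a,(300,300)),w])[...,::-1])
E
```

```text
clock: 9.78
tool_pos: [493.5, -358.4, 115.4]
eef_rot: [[-1.0, 0.001, 0.001], [0.001, 1.0, -0.001], [-0.001, -0.001, -1.0]]
force: [-3.2, -0.2, 10.2]
width: 19.2
```

View pics/c2.png

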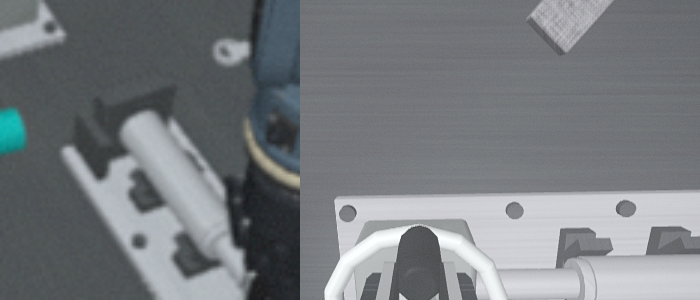

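Nearly home with a small gap left, so I'll go on in 5 mm steps and watch the force.

```bash
python3 -m jog '{"translation":[[-0.0008,0.01,0],[-0.0017,0.01,0],[0,0,0]],"delta_rot":[[0,0,0],[0,0,0],[0,0,0]],"gripper":[-1,-1,-1]}'
```

```text
clock: 10.25
tool_pos: [494.8, -348.4, 115.4]
eef_rot: [[-1.0, 0.001, 0.001], [0.001, 1.0, -0.001], [-0.001, -0.001, -1.0]]
force: [-3.2, 1.0, 11.0]
width: 19.5
```

```bash
python3 -m jog '{"translation":[[-0.0026,0.0095,0],[0,0,0]],"delta_rot":[[0,0,0],[0,0,0]],"gripper":[-1,-1]}'
```

```text
clock: 10.5
tool_pos: [495.7, -344.9, 115.4]
eef_rot: [[-1.0, 0.001, 0.0], [0.001, 1.0, -0.003], [-0.0, -0.003, -1.0]]
force: [-4.1, -6.9, 8.7]
width: 19.4
```

```bash
python3 -m jog '{"translation":[[-0.0015,0.0047,0],[0,0,0]],"delta_rot":[[0,0,0],[0,0,0]],"gripper":[-1,-1]}'
```

```text
clock: 10.75
tool_pos: [495.9, -344.4, 115.5]
eef_rot: [[-1.0, 0.003, -0.001], [0.003, 1.0, -0.006], [0.001, -0.006, -1.0]]
force: [-9.0, -19.4, 7.3]
width: 19.6
```

```bash
python3 -m jog '{"translation":[[-0.0012,0.0038,0],[0,0,0]],"delta_rot":[[0,0,0],[0,0,0]],"gripper":[-1,-1]}'
```

```text
clock: 11.0
tool_pos: [496.0, -343.9, 115.5]
eef_rot: [[-1.0, 0.004, -0.002], [0.004, 1.0, -0.009], [0.002, -0.009, -1.0]]
force: [-11.9, -29.8, 4.5]
width: 19.5
```

The wheel has stalled: the motion stopped and the force rose to 30 N, so the tube is against the stop. I'll relax the command, release and rise.

```bash
python3 -m jog '{"translation":[[0.0024,-0.0075,0],[0,0,0],[0,0,0],[0,0,0],[0,0,0],[0,0,0]],"delta_rot":[[0,0,0],[0,0,0],[0,0,0],[0,0,0],[0,0,0],[0,0,0]],"gripper":[-1,-1,-0.3,0,0.3,0.3]}'
```

```text
clock: 11.75
tool_pos: [495.8, -342.8, 114.3]
eef_rot: [[-1.0, 0.001, -0.0], [0.001, 1.0, 0.0], [0.0, 0.0, -1.0]]
force: [0.1, 0.1, 0.1]
width: 55.6
```

```bash
python3 -m jog '{"translation":[[0,0,-0.04],[0,0,-0.08],[0,0,-0.1],[0,0,-0.1],[0.1,0,0],[0.1,0,0],[0.1,0,0],[0,0,0],[0,0,0]],"delta_rot":[[0,0,0],[0,0,0],[0,0,0],[0,0,0],[0,0,0],[0,0,0],[0,0,0],[0,0,0],[0,0,0]],"gripper":[0.3,0.3,0.3,0.3,0.3,0.3,0.3,0.3,0.3]}'
python3 - <<'E'
from bench import r, optics
from h import *
import cv2
t=optics.capture("top");s=optics.capture("side")
cv2.imwrite("pics/d.png",np.hstack([cv2.resize(s["image"][190:350,310:470],(380,380),interpolation=3),cv2.resize(t["image"][105:200,285:455],(420,235),interpolation=3)[:].__class__((380,420,3),np.uint8) if 0 else cv2.copyMakeBorder(cv2.resize(t["image"][105:200,285:455],(420,235),interpolation=3),0,145,0,0,0)])[...,::-1])
E
```

```text
clock: 12.88
tool_pos: [346.1, -342.9, 274.5]
eef_rot: [[-1.0, 0.001, 0.001], [0.001, 1.0, -0.0], [-0.001, -0.0, -1.0]]
force: [-0.5, -0.4, 0.6]
width: 55.5
```

View pics/d.png

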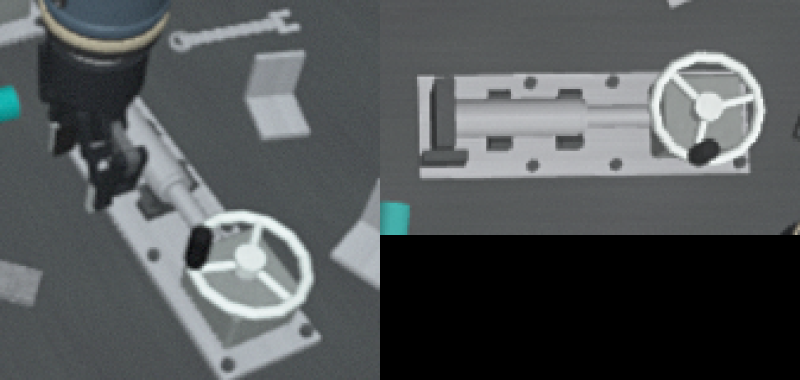

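The top view shows the tube up against the stop and the hand clear. The stop's upper edge hides the joint a little, so I'll take one closer look.

```bash
python3 -m jog '{"translation":[[0,0.1,0],[0,0.1,0],[0,0.1,0],[0,0.1,0],[0,0,0],[0,0,0]],"delta_rot":[[0,0,0],[0,0,0],[0,0,0],[0,0,0],[0,0,0],[0,0,0]],"gripper":[0.3,0.3,0.3,0.3,0.3,0.3]}'
python3 - <<'E'
from bench import r, optics
from h import *
import cv2
s=r.sense();w=optics.capture("wrist")
M=np.eye(4);M[:3,:3]=s["eef_rot"];M[:3,3]=s["tool_pos"];w["pose"]=M@w["T_tool_cam"]
print(s["tool_pos"],s["force"],w["pose"][:3,3])
np.save("wp.npy",w,allow_pickle=True)
cv2.imwrite("pics/e.png",w["image"][...,::-1])
E
```

```text
clock: 13.72
tool_pos: [346.6, -142.9, 274.3]
eef_rot: [[-1.0, -0.001, -0.0], [-0.001, 1.0, -0.0], [0.0, -0.0, -1.0]]
force: [-0.5, -0.3, 0.0]
width: 55.7
[ 346.56806013 -142.86436586  274.25306674] [-0.47032988 -0.27182496  0.01629485] [ 266.22305774 -143.47579597  445.34678114]
```

View pics/e.png

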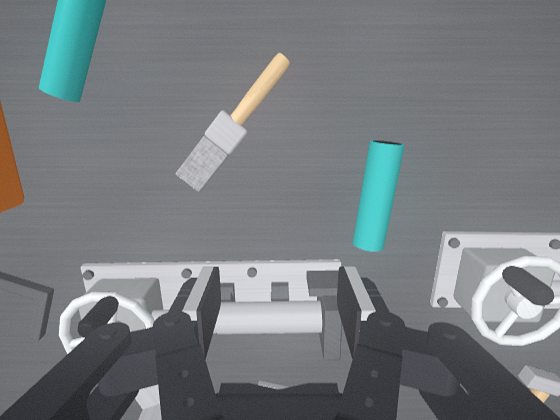

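The close view shows the tube's end at column ~321, flush with the stop face at ~322. The hand is clear and the spare wheel untouched.

```bash
python3 -c "
from bench import r;print(r.hand_in())"
```

```text
the job is handed in; nothing more can be done
None
```

I wound the loaded fixture's handwheel clockwise by its knob, about 0.78 turn, until the tube was home against the end stop. Then I let go, backed the arm clear and handed the job in at about 14 s.

**Stop reached:** The wheel stalled while the force at the wrist rose to about 32 N. In the last wrist picture the tube's end sits at column 321, flush with the stop face at about 322.

**After release:** The force on the tool read near zero with the hand clear. I never went near the spare wheel and saw no sign it had moved.

**Readings that disagreed:**
- My first estimate of the wheel's centre was about 4 mm off in x. The wrist force reached 24 N before I corrected it mid-turn.
- The finger opening read 19.5 mm on the 24 mm knob, but the pictures showed the grip centred and it held.
- The tube's travel measured from the top view was about 29–32 mm, against the roughly 37 mm gap I had estimated. The stop's top edge partly hides the joint from that camera, so I relied on the stall and the close wrist picture.

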